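# Pick the gears, spray them, pack them

### The arm

A 6-joint arm with a two-finger parallel gripper is mounted at the origin on the work surface. World frame = base frame: x ahead of the robot, y to its left, z up, the work surface at z = 0. Lengths are in m, angles in rad, forces in N, time in s.
With the tool pointing down it reaches from about 0.225 to 0.875 m from the base axis. Payload 3.4 kg.
Tool frame: the origin (TCP) lies on the centre line of the jaws, within the pads' length; the fingertips stand 11 mm ahead of it and the grasp point (between the pads) lies 8 mm behind it; z points along the fingers, y is the line along which they close (so a half turn about z gives the same grasp; the last joint's range is limited). The gripper opens to 85 mm and grips with 20 to 120 N. Pads are 22 mm wide; open, the fingers measure 114 mm over their backs; the gripper's body (76 mm by 85 mm) begins 54 mm behind the grasp point. The pads swing forward as they close: fully open they stand 13 mm farther back than shut.
Start: joints at [-1.386, 0.276, 1.505, -0, 1.361, -0.121], TCP at [0.173, -0.548, 0.242] pointing down, gripper open.
Joint ranges: [-2.89, 2.89], [-0.75, 2.08], [0.22, 2.7], [-1.18, 4.32], [0.11, 2.71], [-2.7, 2.7]. Speed limits (rad/s): [2.57, 2.57, 3.14, 3.14, 3.14, 3.14].

### API

Orientations are given as a unit quaternion [w, x, y, z].
In Python, from rig import manip, eyes, job gives the robot as it stands.
- The arm moves only by the tool drive_tool, never from a script. Its argument "rows" is a list of rows, each a list of 3 entries, a list of its own where there are three numbers: the turn, a rotation vector about the world's x, y, z in rad, then the shift along the world's x, y, z in cm, then the finger opening in cm, from 0 to 8.54. A call has 1 to 8 rows; each row shifts and turns the commanded pose from where the row before left it; what a row does not reach is not made up. A row lasts 1/8 s, in which the tool goes at most 62.5 mm and 10.7 degrees, less where a joint would pass 70% of its speed; a pose out of reach is approached as far as the arm can. A call is refused whole if a number of a shift passes 6.25 or a number of a turn 0.188, either way. A call with a gripper value outside its range is refused whole. The fingers move at their own pace and stop on an object; "force" is the grip in N (left out, the last holds). Time passes only in rows, so rows that do not move let the fingers close. It gives the time, the measured TCP pose, the force, the opening and the grip force at its end, in the units of the state.
- manip.get_state(): the state, without advancing time (a new reading comes with each control period).
- eyes.get_image(name): name is "scene" or "top" or "wrist"; returns the picture (420x560x3 uint8, red, green, blue); there is no depth.
- eyes.get_calibration(name): a dict with "camera_matrix" (3x3 intrinsics, pixels), "k1" (the pictures are not rectified: a ray, as slopes to the right and down, at radius r is drawn at 1 + k1 r^2 times it, then the intrinsics apply), "view" (4x4, takes a point from world to camera coordinates). Camera axes: x right, y up, looking along -z (the intrinsics and any distortion apply to the point x, -y, -z); pixel columns grow to the right and rows downward; lengths in m; the calibration is good to about 2 mm. A picture is of the moment at which its call begins: read the wrist's pose just before it. get_calibration takes no time and is no camera call; for the wrist camera it gives the pose at the moment of the call.
- job.sign_off(): hands the job in; it is judged then, once.
The state is a dict: "clock": time; "qpos": joint angles; "qd": joint speeds; "effort": joint torques, N m; "position": TCP position; "ee_rot": TCP orientation; "contact_force": force on the tool from outside, world axes, zero at the start; "moment": the same for the moment, N m; "width": finger opening in m; "gripper_force": force on a finger pad.
Only numpy, scipy, OpenCV 4.12 (cv2) and the standard library are available. Lean on these libraries where they do the work, as an engineer would, in place of code of your own. Each camera call takes 0.05 s, during which the arm holds its last target. There are 200 camera calls.

### The job

Lift every steel gear on the teal shelf up over the front rail and stand it on the drip tray. When they are all standing there, press the spray can's red cap right down and let it spring back up; then pack all the gears in the yellow tote, standing upright. Set the gears down rather than dropping them, never spray while a gear is off the tray, and leave the carton on the shelf and everything else on the bench where it is.

Things in the scene. Friction and masses are not known exactly. Their poses are not given: they have to be found in the camera images.
- gear0: a bright steel gear standing upright: toothed wheel 70 mm over the teeth, 20 mm thick, at the bottom; on it a plain round hub 32 mm in diameter reaching up to 84 mm above the underside, which is the place to grip it; about 0.55 kg. Origin: centre of the underside; z up along the hub. Absent (None) in some starts.
- gear1: a bright steel gear standing upright: toothed wheel 70 mm over the teeth, 20 mm thick, at the bottom; on it a plain round hub 32 mm in diameter reaching up to 84 mm above the underside, which is the place to grip it; about 0.55 kg. Origin: centre of the underside; z up along the hub. Absent (None) in some starts.
- gear2: a bright steel gear standing upright: toothed wheel 70 mm over the teeth, 20 mm thick, at the bottom; on it a plain round hub 32 mm in diameter reaching up to 84 mm above the underside, which is the place to grip it; about 0.55 kg. Origin: centre of the underside; z up along the hub. Absent (None) in some starts.
- gear3: a bright steel gear standing upright: toothed wheel 70 mm over the teeth, 20 mm thick, at the bottom; on it a plain round hub 32 mm in diameter reaching up to 84 mm above the underside, which is the place to grip it; about 0.55 kg. Origin: centre of the underside; z up along the hub. Absent (None) in some starts.
- shelf: low teal steel shelf, 150 mm deep (x) and 460 mm wide (y); its board, on which the gears stand, is 80 mm above the bench. Origin: centre of its underside on the bench. Its front (-x) edge carries a fixed retaining rail at x = -62 mm, 6 mm thick, whose top is 112 mm above the bench, i.e. 32 mm above the board; back lip at x = +72 mm, top 130 mm above the bench. Open above. Five places about 82 mm apart along y, filled by the gears and one carton in any order, or empty.
- tray (a point): centre of the drip tray's inner floor, 5 mm above the bench. The dark steel tray is 180 x 180 mm outside, 4 mm walls, rim 14 mm above the bench; axes along its sides. The spray can stands fixed beside it, its axis 140 mm from this point in the point's -y direction.
- cap_top (a point): centre of the top of the red sprung nozzle cap (30 mm diameter, 22 mm high) on the blue spray can, which is clamped fixed beside the drip tray; the cap's top is 206 mm above the bench when up. It moves with the cap.
- nozzle_cap (a joint): how far the nozzle cap is pressed straight down, m: 0 up, 0.008 right down against its stop. The spring needs about 4.5 N to start and 12 N at the stop, and lifts the cap again by itself.
- tote: yellow plastic tote, open at the top, 200 x 200 mm outside and 50 mm high, walls and floor 5 mm; fixed on the bench. Origin: centre of its underside, axes along its sides.
- carton: bystander: closed cardboard carton 70 x 60 x 60 mm in one of the shelf's places; not wanted, stays on the shelf. Origin: centre of the underside.
- tape: bystander: empty cardboard roll standing on end between tray and tote, 90 mm diameter, 45 mm high. Origin: centre of the underside.
- wrench: bystander: wrench 140 mm long lying crosswise between tray and tote, nearer the robot than the cardboard roll. Origin: underside.
- screwdriver: bystander: screwdriver lying beyond the tote on the left. Origin: underside.
- spare_can: bystander: loose spare spray can with no nozzle cap, 54 mm diameter, 170 mm high, right of the shelf. Origin: centre of the underside.
- box_a: bystander: cardboard box 120 x 80 x 70 mm, left of the shelf. Origin: centre of the underside.
- mug: bystander: blue mug, 80 mm diameter, 90 mm high, far right, beyond the clamped spray can. Origin: centre of the underside.

How it is judged:
By the outcome, as a careful person would: the job done as asked, in the order asked, and still so for the second after the job is handed in, with the robot touching nothing.
Of gear0, gear1, gear2, gear3 only 3 to 4 are there at a start; the rules pass over those that are not, and their reading is None.
At some moment in a run one of gear0, gear1, gear2, gear3 may be knocked a few centimetres aside while the robot is not near it.
It also fails if it takes over 210 s, if anything falls off the work surface, if the arm or the gripper's body presses on something with over 40 N, if the wrist force passes 120 N, or if a joint passes its speed limit or range.

## Working session

There is one attempt and no reset: what is moved stays moved. The work goes in short steps, Python scripts to look and compute and a tool call to move; the robot and the scene stay as the last step left them, time stands still between calls to the robot, and variables do not carry over. Pictures are saved under pics/ and viewed, at most 14 in all, crops included, and the job is handed in when it is done.

Besides the shell and the picture viewer there is one more tool, called after "Call:" in YAML: its name, and indented under it one key for each argument. drive_tool: Moves the arm, as the interface text tells. Its arguments: {"type":"object","properties":{"rows":{"type":"array"},"force":{"type":"number"}},"required":["rows"]}

```bash
mkdir -p pics; cat > h.py <<'E'
import numpy as np, cv2
from rig import manip, eyes, job
def snap(n,f):
    c=eyes.get_calibration(n); im=eyes.get_image(n); cv2.imwrite('pics/'+f,im[:,:,::-1]); return im,c
def ray(c,u,v):
    K=np.array(c['camera_matrix'],float); V=np.array(c['view'],float)
    d=np.array([(u-K[0,2])/K[0,0],(v-K[1,2])/K[1,1]]); s=d.copy()
    for _ in range(20): s=d/(1+c['k1']*(s@s))
    R=V[:3,:3]; o=-R.T@V[:3,3]; return o,R.T@np.array([s[0],-s[1],-1])
def onz(c,u,v,z):
    o,d=ray(c,u,v); return (o+d*(z-o[2])/d[2])
def proj(c,p):
    V=np.array(c['view'],float); q=V[:3,:3]@np.array(p,float)+V[:3,3]
    s=np.array([q[0],-q[1]])/-q[2]; s=s*(1+c['k1']*(s@s)); K=np.array(c['camera_matrix'])
    return K[:2,:2]@s+K[:2,2]
E
python3 - <<'E'
from h import *
for n in('top','scene'):
    im,c=snap(n,n+'0.png'); V=np.array(c['view']); print(n,-V[:3,:3].T@V[:3,3],c['camera_matrix'])
s=manip.get_state(); print(s['clock'],s['position'],s['ee_rot'],s['width'])
E
```

```text
top [ 0.25220748 -0.03141823  1.47616489] [[476.75790388   0.         282.80957426]
 [  0.         476.75790388 198.04761931]
 [  0.           0.           1.        ]]
scene [ 1.3388072  -0.4946683   1.26325499] [[462.17633076   0.         286.28494996]
 [  0.         462.17633076 205.68162567]
 [  0.           0.           1.        ]]
0.1 [ 0.17302185 -0.54786135  0.24150455] [-8.53036949e-04  9.88332347e-01  1.52310349e-01 -3.35696273e-05] 0.08550955973121745
```

View pics/top0.png

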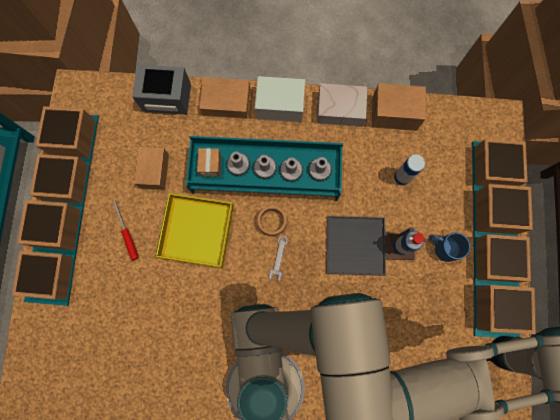

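View pics/scene0.png

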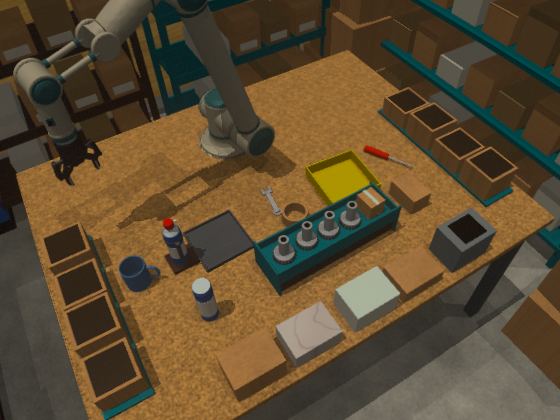

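The top view shows four gears on the shelf (hub tops near (236,156), (264,160), (291,163), (320,163)) with the carton left of them. The tote is around (195,231), the tray around (357,245) and the red cap at (418,239). I'll enlarge it to measure.

```bash
python3 - <<'E'
from h import *
im=cv2.imread('pics/top0.png'); c=eyes.get_calibration('top')
cv2.imwrite('pics/crop0.png',cv2.resize(im[130:230,185:345],None,fx=5,fy=5,interpolation=cv2.INTER_CUBIC))
hsv=cv2.cvtColor(im,cv2.COLOR_BGR2HSV)
def big(m,lo=None):
    cs,_=cv2.findContours(m.astype(np.uint8)*255,cv2.RETR_EXTERNAL,cv2.CHAIN_APPROX_NONE); return max(cs,key=cv2.contourArea)
H,S,V=cv2.split(hsv); w=np.zeros(H.shape,bool); w[180:280,145:240]=1
k=big(w&(abs(H.astype(int)-29)<6)&(S>170)); r=cv2.minAreaRect(k); print('tote',r)
for p in cv2.boxPoints(r): print(p,onz(c,*p,0.05))
w[:]=0; w[205:285,318:392]=1
k=big(w&(S<60)&(V<110)); r=cv2.minAreaRect(k); print('tray',r,onz(c,*r[0],0.014))
for p in cv2.boxPoints(r): print(p,onz(c,*p,0.014))
w[:]=0; w[225:255,400:432]=1
k=big(w&((H<8)|(H>172))&(S>150)); (x,y),rr=cv2.minEnclosingCircle(k); print('cap',x,y,rr,onz(c,x,y,0.2))
E
```

```text
tote ((193.9053955078125, 229.5675811767578), (66.74598693847656, 66.58158874511719), 9.462321281433105)
[155.5135  256.91895] [0.35763791 0.35233983 0.05      ]
[166.45946 191.24326] [0.56084465 0.34443376 0.05      ]
[232.29729 202.21622] [0.54154657 0.13835853 0.05      ]
[221.35133 267.8919 ] [0.34040677 0.15192481 0.05      ]
tray ((356.0, 245.0), (58.0, 58.0), 90.0) [ 0.44286215 -0.25016227  0.014     ]
[327. 216.] [ 0.52699578 -0.15591651  0.014     ]
[385. 216.] [ 0.5403039  -0.33725446  0.014     ]
[385. 274.] [ 0.36040283 -0.34262097  0.014     ]
[327. 274.] [ 0.34796036 -0.16568444  0.014     ]
cap 418.20001220703125 238.39999389648438 5.813864231109619 [ 0.44854283 -0.39060445  0.2       ]
```

View pics/crop0.png

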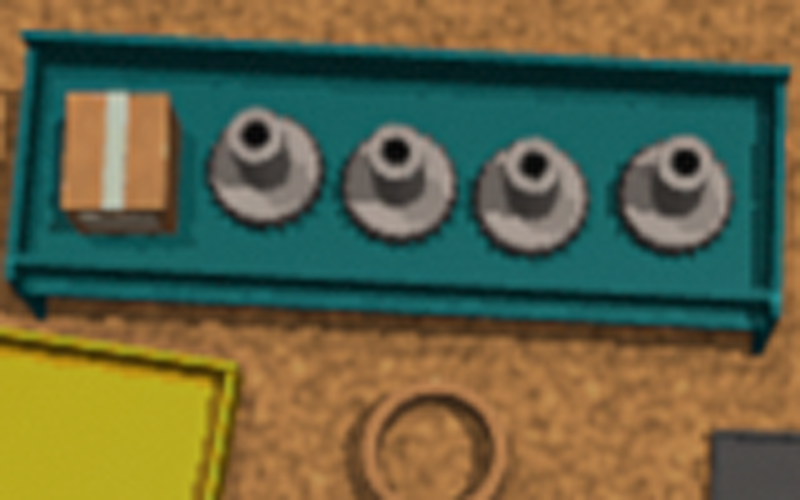

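The crop shows hub-top holes at (256,133), (396,150), (534,163) and (685,161), all upright.

```bash
python3 - <<'E'
from h import *
c=eyes.get_calibration('top')
for x,y in [(256,133),(396,150),(534,163),(685,161)]:
    print('gear',onz(c,(x+.5)/5+184.5,(y+.5)/5+129.5,0.164).round(4))
for n,o,a,d in(('tray',(.443,-.250),.05,.04),('tote',(.450,.247),-.066,.044)):
    R=np.array([[np.cos(a),-np.sin(a)],[np.sin(a),np.cos(a)]])
    for i,j in((1,-1),(1,1),(-1,-1),(-1,1)): print(n,i,j,(np.array(o)+R@[i*d,j*d]).round(3))
E
```

```text
gear [0.6538 0.1278 0.164 ]
gear [0.6496 0.0466 0.164 ]
gear [ 0.6477 -0.0329  0.164 ]
gear [ 0.6554 -0.1193  0.164 ]
tray 1 -1 [ 0.485 -0.288]
tray 1 1 [ 0.481 -0.208]
tray -1 -1 [ 0.405 -0.292]
tray -1 1 [ 0.401 -0.212]
tote 1 -1 [0.491 0.2  ]
tote 1 1 [0.497 0.288]
tote -1 -1 [0.403 0.206]
tote -1 1 [0.409 0.294]
```

Call:
drive_tool:
  rows:
    - [[0,0,0.18],[2,4,3],6]
    - [[0,0,0.18],[4,5,1],6]
    - [[0,0,0.18],[5,3,0],6]
    - [[0,0,0.18],[5,3,0],6]
    - [[0,0,0.18],[5,4,0],6]
    - [[0,0,0.18],[5,5,0],6]
    - [[0,0,0.185],[4,5,0],6]
    - [[0,0,0],[3,4,0],6]
  force: 60

```text
clock: 1.1
position: [0.4949, -0.2259, 0.2815]
ee_rot: [-0.0, 0.706, 0.708, 0.0]
contact_force: [0.2, -0.9, -0.5]
width: 0.0599
gripper_force: 0.0
```

Call:
drive_tool:
  rows:
    - [[0,0,0],[5.4,3.6,0],6]
    - [[0,0,0],[5.3,3.5,0],6]
    - [[0,0,0],[5.3,3.6,0],6]
    - [[0,0,0],[0,0,0],6]
    - [[0,0,0],[0,0,0],6]

```text
clock: 1.72
position: [0.649, -0.1238, 0.281]
ee_rot: [-0.001, 0.707, 0.707, -0.001]
contact_force: [-0.4, -0.8, -0.5]
width: 0.0603
gripper_force: 0.0
```

```bash
python3 - <<'E'
from h import *
im,c=snap('wrist','w0.png'); V=np.array(c['view']); print(-V[:3,:3].T@V[:3,3],manip.get_state()['position'])
for p in [(.6538,.1278,.164),(.6496,.0466,.164),(.6477,-.0329,.164),(.6554,-.1193,.164)]: print(proj(c,p))
E
```

```text
[ 0.64901386 -0.05483275  0.41192496] [ 0.64863601 -0.12434987  0.28150395]
[ 295.00658382 -175.49050829]
[288.06645496 -40.52669036]
[285.0621246   84.75602737]
[294.96479498 203.34340924]
```

View pics/w0.png

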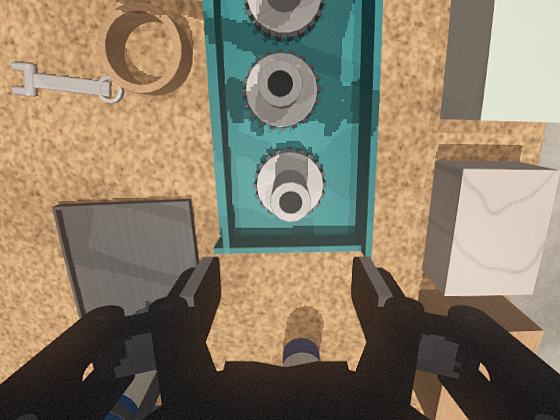

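The wrist view shows the nearest hub top at (290,202), against a predicted (295,203), so the estimate is within about 3 mm. Descending on it.

Call:
drive_tool:
  rows:
    - [[0,0,0],[0.4,0.5,-5],6]
    - [[0,0,0],[0,0,-5],6]
    - [[0,0,0],[0,0,-3],6]
    - [[0,0,0],[0,0,-1.7],6]
    - [[0,0,0],[0,0,0],2.5]
    - [[0,0,0],[0,0,0],2.5]
    - [[0,0,0],[0,0,0],2.5]
    - [[0,0,0],[0,0,0],2.5]
  force: 60

```text
clock: 2.78
position: [0.6539, -0.1194, 0.1363]
ee_rot: [0.001, 0.707, 0.707, 0.0]
contact_force: [-3.8, -1.4, 2.7]
width: 0.0308
gripper_force: 59.9
```

Call:
drive_tool:
  rows:
    - [[0,0,0],[0,0,4],2.5]
    - [[0,0,0],[0,0,5],2.5]
    - [[0,0,0],[-4.5,-3,0],2.5]
    - [[0,0,0],[-5,-3.5,0],2.5]
    - [[0,0,0],[-5,-3.6,0],2.5]
    - [[0,0,0],[-5,-3.6,0],2.5]
    - [[0,0,0],[-4.5,-3,0],2.5]
    - [[0,0,0],[-1,-0.6,0],2.5]

```text
clock: 3.78
position: [0.4009, -0.2928, 0.2247]
ee_rot: [-0.001, 0.708, 0.706, -0.0]
contact_force: [0.6, 0.1, -5.8]
width: 0.0305
gripper_force: 61.8
```

Call:
drive_tool:
  rows:
    - [[0,0,0],[0,0,-4],2.5]
    - [[0,0,0],[0,0,-5],2.5]
    - [[0,0,0],[0,0,-4],2.5]

```text
clock: 4.15
position: [0.404, -0.291, 0.0933]
ee_rot: [-0.0, 0.707, 0.707, 0.001]
contact_force: [0.4, -0.3, -5.0]
width: 0.0306
gripper_force: 61.7
```

Call:
drive_tool:
  rows:
    - [[0,0,0],[0,0,-1.5],2.5]
    - [[0,0,0],[0,0,-1],2.5]
    - [[0,0,0],[0,0,-0.4],2.5]
    - [[0,0,0],[0,0,-0.2],2.5]
    - [[0,0,0],[0,0,0],2.5]

```text
clock: 4.78
position: [0.404, -0.2922, 0.0645]
ee_rot: [0.001, 0.707, 0.707, 0.0]
contact_force: [-0.2, -0.3, -4.8]
width: 0.0307
gripper_force: 61.5
```

Call:
drive_tool:
  rows:
    - [[0,0,0],[0,0,-0.15],2.5]
    - [[0,0,0],[0,0,-0.1],2.5]
    - [[0,0,0],[0,0,0],2.5]

```text
clock: 5.15
position: [0.4035, -0.2919, 0.0615]
ee_rot: [0.0, 0.707, 0.707, 0.0]
contact_force: [1.0, -0.4, -5.2]
width: 0.0305
gripper_force: 61.5
```

Call:
drive_tool:
  rows:
    - [[0,0,0],[0,0,-0.1],2.5]
    - [[0,0,0],[0,0,-0.1],2.5]
    - [[0,0,0],[0,0,0],2.5]

```text
clock: 5.52
position: [0.4036, -0.292, 0.0603]
ee_rot: [0.0, 0.707, 0.707, -0.0]
contact_force: [-2.0, 1.2, 5.5]
width: 0.0308
gripper_force: 63.0
```

Call:
drive_tool:
  rows:
    - [[0,0,0],[0,0,0],6]
    - [[0,0,0],[0,0,0],6]
    - [[0,0,0],[0,0,0],6]
    - [[0,0,0],[0,0,3],6]
    - [[0,0,0],[0,0,5.5],6]
    - [[0,0,0],[0,0,6],6]
    - [[0,0,0],[0,0,5],6]
    - [[0,0,0],[2,2,1],6]

```text
clock: 6.52
position: [0.4247, -0.2739, 0.2687]
ee_rot: [0.004, 0.708, 0.706, -0.0]
contact_force: [-0.3, 0.4, -0.6]
width: 0.0601
gripper_force: 0.0
```

Call:
drive_tool:
  rows:
    - [[0,0,0],[4.5,4.8,0],6]
    - [[0,0,0],[4.5,4.8,0],6]
    - [[0,0,0],[4.5,4.8,0],6]
    - [[0,0,0],[4.5,4.8,0],6]
    - [[0,0,0],[4.2,4.7,0],6]
    - [[0,0,0],[0,0,0],6]

```text
clock: 7.28
position: [0.6386, -0.0391, 0.2632]
ee_rot: [-0.0, 0.705, 0.709, 0.001]
contact_force: [0.1, -0.5, -0.6]
width: 0.06
gripper_force: 0.0
```

```bash
python3 - <<'E'
from h import *
print(manip.get_state()['position'])
im,c=snap('wrist','w1.png'); snap('top','top1.png')
for p in [(.6515,.1278,.164),(.647,.0466,.164),(.6455,-.0329,.164)]: print(proj(c,p))
a=cv2.imread('pics/w1.png'); b=cv2.imread('pics/top1.png')[130:300,145:345]
cv2.imwrite('pics/v1.png',np.vstack([cv2.resize(a,(400,300)),cv2.resize(b,(400,300))[:,:]]))
E
```

```text
[ 0.63860257 -0.03907268  0.26322545]
[309.19905326 -46.54521516]
[299.91712844  90.90969023]
[295.97990981 207.55488964]
```

View pics/v1.png

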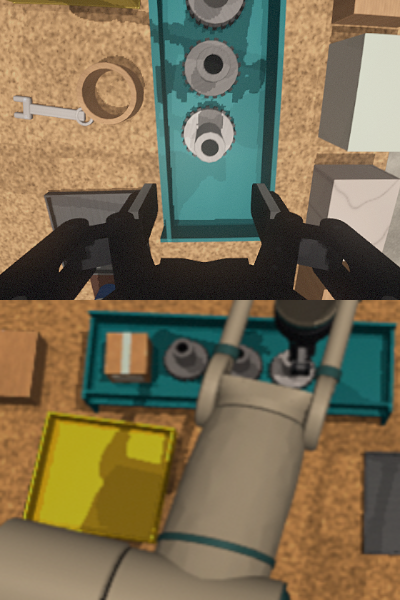

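The gear is where expected: hub (293,206) against a predicted (296,208).

Call:
drive_tool:
  rows:
    - [[0,0,0],[0.6,0.6,-4],6]
    - [[0,0,0],[0,0,-4.5],6]
    - [[0,0,0],[0,0,-3],6]
    - [[0,0,0],[0,0,-1.2],6]
    - [[0,0,0],[0,0,0],2.5]
    - [[0,0,0],[0,0,0],2.5]
    - [[0,0,0],[0,0,0],2.5]
    - [[0,0,0],[0,0,0],2.5]

```text
clock: 8.38
position: [0.644, -0.0375, 0.1393]
ee_rot: [0.002, 0.707, 0.707, 0.001]
contact_force: [3.4, -1.6, 4.1]
width: 0.0309
gripper_force: 60.2
```

Call:
drive_tool:
  rows:
    - [[0,0,0],[0,0,4],2.5]
    - [[0,0,0],[0,0,5],2.5]
    - [[0,0,0],[-4.5,-3.3,0],2.5]
    - [[0,0,0],[-5,-3.7,0],2.5]
    - [[0,0,0],[-5,-3.7,0],2.5]
    - [[0,0,0],[-5,-3.7,0],2.5]
    - [[0,0,0],[-4.5,-3.3,0],2.5]
    - [[0,0,0],[0,0,0],2.5]

```text
clock: 9.38
position: [0.3972, -0.2141, 0.2262]
ee_rot: [-0.003, 0.709, 0.705, -0.001]
contact_force: [1.1, 1.1, -7.0]
width: 0.0304
gripper_force: 62.5
```

Call:
drive_tool:
  rows:
    - [[0,0,0],[0,0,0],2.5]

```text
clock: 9.5
position: [0.4014, -0.213, 0.2268]
ee_rot: [-0.001, 0.707, 0.707, 0.0]
contact_force: [-0.2, 0.5, -5.4]
width: 0.0307
gripper_force: 62.5
```

Call:
drive_tool:
  rows:
    - [[0,0,0],[0,-0.3,-4],2.5]
    - [[0,0,0],[0,0,-5],2.5]
    - [[0,0,0],[0,0,-4],2.5]
    - [[0,0,0],[0,0,-2],2.5]
    - [[0,0,0],[0,0,-0.7],2.5]
    - [[0,0,0],[0,0,-0.2],2.5]
    - [[0,0,0],[0,0,0],2.5]

```text
clock: 10.38
position: [0.4031, -0.2171, 0.0692]
ee_rot: [0.001, 0.707, 0.707, 0.0]
contact_force: [0.3, 0.1, -6.3]
width: 0.0305
gripper_force: 62.2
```

Call:
drive_tool:
  rows:
    - [[0,0,0],[0,0,-0.2],2.5]
    - [[0,0,0],[0,0,-0.15],2.5]
    - [[0,0,0],[0,0,-0.1],2.5]
    - [[0,0,0],[0,0,0],2.5]

```text
clock: 10.88
position: [0.4021, -0.2169, 0.064]
ee_rot: [0.0, 0.707, 0.707, 0.0]
contact_force: [-0.5, 0.3, -6.5]
width: 0.0305
gripper_force: 62.2
```

Call:
drive_tool:
  rows:
    - [[0,0,0],[0,0,-0.1],2.5]
    - [[0,0,0],[0,0,-0.1],2.5]
    - [[0,0,0],[0,0,0],2.5]

```text
clock: 11.25
position: [0.4025, -0.217, 0.0631]
ee_rot: [0.0, 0.707, 0.707, 0.0]
contact_force: [-0.8, 1.3, 5.7]
width: 0.0305
gripper_force: 64.2
```

Call:
drive_tool:
  rows:
    - [[0,0,0],[0,0,0],6]
    - [[0,0,0],[0,0,0],6]
    - [[0,0,0],[0,0,0],6]
    - [[0,0,0],[0,0,3],6]
    - [[0,0,0],[0,0,5.5],6]
    - [[0,0,0],[0,0,6],6]
    - [[0,0,0],[0,0,5],6]
    - [[0,0,0],[2,2,1],6]

```text
clock: 12.25
position: [0.4235, -0.1987, 0.2711]
ee_rot: [0.004, 0.708, 0.706, 0.0]
contact_force: [-0.3, 0.8, -0.9]
width: 0.06
gripper_force: 0.0
```

Call:
drive_tool:
  rows:
    - [[0,0,0],[4.5,4.9,0],6]
    - [[0,0,0],[4.5,4.9,0],6]
    - [[0,0,0],[4.5,4.9,0],6]
    - [[0,0,0],[4.5,4.9,0],6]
    - [[0,0,0],[4.4,4.8,0],6]
    - [[0,0,0],[0,0,0],6]
    - [[0,0,0],[0,0,0],6]

```text
clock: 13.12
position: [0.6331, 0.0333, 0.2663]
ee_rot: [-0.0, 0.707, 0.707, -0.001]
contact_force: [0.7, -0.1, 0.7]
width: 0.0602
gripper_force: 0.0
```

```bash
python3 - <<'E'
from h import *
print(manip.get_state()['position'])
im,c=snap('wrist','w2.png'); snap('top','top2.png')
for p in [(.6515,.1278,.164),(.6455,.0466,.164)]: print(proj(c,p))
a=cv2.imread('pics/w2.png'); b=cv2.imread('pics/top2.png')[130:300,260:460]
cv2.imwrite('pics/v2.png',np.vstack([cv2.resize(a,(400,300)),cv2.resize(b,(400,300))[:,:]]))
E
```

```text
[0.63309535 0.03328966 0.26627683]
[314.77490408  76.89428732]
[303.84854166 196.54975161]
```

View pics/v2.png

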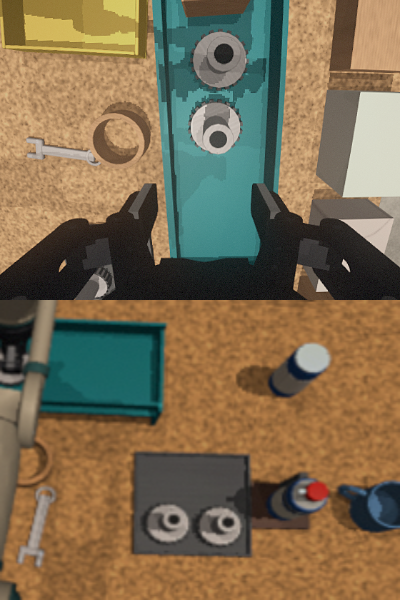

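Hub at (304,195) matches the prediction (304,197), and both gears stand in the tray.

Call:
drive_tool:
  rows:
    - [[0,0,0],[1.25,1.35,-4],6]
    - [[0,0,0],[0,0,-4.5],6]
    - [[0,0,0],[0,0,-3.2],6]
    - [[0,0,0],[0,0,-1.4],6]
    - [[0,0,0],[0,0,0],2.5]
    - [[0,0,0],[0,0,0],2.5]
    - [[0,0,0],[0,0,0],2.5]
    - [[0,0,0],[0,0,0],2.5]

```text
clock: 14.22
position: [0.6471, 0.0464, 0.1376]
ee_rot: [0.001, 0.707, 0.707, 0.001]
contact_force: [0.4, -2.2, 3.9]
width: 0.0311
gripper_force: 60.4
```

Call:
drive_tool:
  rows:
    - [[0,0,0],[0,0,4],2.5]
    - [[0,0,0],[0,0,5],2.5]
    - [[0,0,0],[-2,-4.5,0],2.5]
    - [[0,0,0],[-2.8,-5.8,0],2.5]
    - [[0,0,0],[-2.8,-5.8,0],2.5]
    - [[0,0,0],[-2.8,-5.8,0],2.5]
    - [[0,0,0],[-2.8,-5.8,0],2.5]
    - [[0,0,0],[-2.5,-5,0],2.5]

```text
clock: 15.22
position: [0.4907, -0.2744, 0.2251]
ee_rot: [-0.001, 0.707, 0.707, 0.0]
contact_force: [1.3, -0.0, -4.3]
width: 0.0306
gripper_force: 61.2
```

Call:
drive_tool:
  rows:
    - [[0,0,0],[0,0,0],2.5]
    - [[0,0,0],[0,0,0],2.5]

```text
clock: 15.48
position: [0.4919, -0.2726, 0.2252]
ee_rot: [-0.001, 0.707, 0.707, 0.0]
contact_force: [-0.6, 0.0, -5.2]
width: 0.0306
gripper_force: 61.2
```

Call:
drive_tool:
  rows:
    - [[0,0,0],[-0.6,-1.5,-3],2.5]
    - [[0,0,0],[0,0,-5],2.5]
    - [[0,0,0],[0,0,-4],2.5]
    - [[0,0,0],[0,0,-2.5],2.5]
    - [[0,0,0],[0,0,-1],2.5]
    - [[0,0,0],[0,0,-0.3],2.5]
    - [[0,0,0],[0,0,0],2.5]

```text
clock: 16.35
position: [0.4873, -0.2884, 0.0689]
ee_rot: [0.001, 0.707, 0.707, 0.0]
contact_force: [-0.1, -0.7, -5.0]
width: 0.0307
gripper_force: 61.1
```

Call:
drive_tool:
  rows:
    - [[0,0,0],[0,0,-0.3],2.5]
    - [[0,0,0],[0,0,-0.15],2.5]
    - [[0,0,0],[0,0,-0.15],2.5]
    - [[0,0,0],[0,0,-0.1],2.5]
    - [[0,0,0],[0,0,0],2.5]

```text
clock: 16.98
position: [0.4863, -0.2884, 0.0616]
ee_rot: [0.0, 0.707, 0.707, -0.0]
contact_force: [-1.9, 1.1, 1.0]
width: 0.0303
gripper_force: 62.2
```

Call:
drive_tool:
  rows:
    - [[0,0,0],[0,0,0],6]
    - [[0,0,0],[0,0,0],6]
    - [[0,0,0],[0,0,0],6]
    - [[0,0,0],[0,0,3],6]
    - [[0,0,0],[0,0,5.5],6]
    - [[0,0,0],[0,0,6],6]
    - [[0,0,0],[0,0,5],6]
    - [[0,0,0],[1,3,1],6]

```text
clock: 17.98
position: [0.498, -0.2607, 0.2704]
ee_rot: [0.005, 0.708, 0.706, 0.0]
contact_force: [0.2, 0.6, -1.1]
width: 0.0603
gripper_force: 0.0
```

Call:
drive_tool:
  rows:
    - [[0,0,0],[2.5,5.9,0],6]
    - [[0,0,0],[2.5,5.9,0],6]
    - [[0,0,0],[2.5,5.9,0],6]
    - [[0,0,0],[2.5,5.9,0],6]
    - [[0,0,0],[2.5,5.9,0],6]
    - [[0,0,0],[2.5,5.9,0],6]
    - [[0,0,0],[1,3.5,0],6]
    - [[0,0,0],[0,0,0],6]

```text
clock: 18.98
position: [0.6531, 0.1249, 0.2652]
ee_rot: [-0.0, 0.706, 0.709, 0.0]
contact_force: [-0.0, -0.9, 0.2]
width: 0.06
gripper_force: 0.0
```

```bash
python3 - <<'E'
from h import *
print(manip.get_state()['position'])
im,c=snap('wrist','w3.png'); snap('top','top3.png')
for p in [(.6515,.1278,.164)]: print(proj(c,p))
a=cv2.imread('pics/w3.png'); b=cv2.imread('pics/top3.png')[130:300,260:460]
cv2.imwrite('pics/v3.png',np.vstack([cv2.resize(a,(400,300)),cv2.resize(b,(400,300))[:,:]]))
E
```

```text
[0.65306889 0.12494015 0.26523409]
[284.28127989 211.07389765]
```

View pics/v3.png

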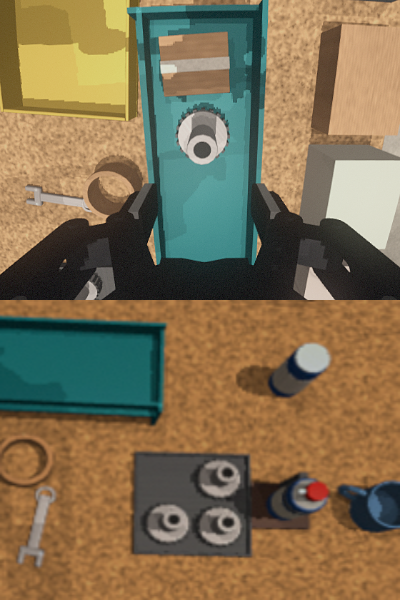

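Last gear at (283,209), as predicted, and the three placed gears are standing.

Call:
drive_tool:
  rows:
    - [[0,0,0],[-0.2,0.3,-4],6]
    - [[0,0,0],[0,0,-4.5],6]
    - [[0,0,0],[0,0,-3.2],6]
    - [[0,0,0],[0,0,-1.3],6]
    - [[0,0,0],[0,0,0],2.5]
    - [[0,0,0],[0,0,0],2.5]
    - [[0,0,0],[0,0,0],2.5]
    - [[0,0,0],[0,0,0],2.5]

```text
clock: 20.08
position: [0.6513, 0.1246, 0.1375]
ee_rot: [0.001, 0.707, 0.707, 0.001]
contact_force: [-0.8, -1.6, 3.8]
width: 0.0308
gripper_force: 59.9
```

Call:
drive_tool:
  rows:
    - [[0,0,0],[0,0,4],2.5]
    - [[0,0,0],[0,0,5],2.5]
    - [[0,0,0],[-2,-4.5,0],2.5]
    - [[0,0,0],[-2.9,-5.9,0],2.5]
    - [[0,0,0],[-2.9,-5.9,0],2.5]
    - [[0,0,0],[-2.9,-5.9,0],2.5]
    - [[0,0,0],[-2.9,-5.9,0],2.5]
    - [[0,0,0],[-2.5,-5,0],2.5]

```text
clock: 21.08
position: [0.4941, -0.1957, 0.2255]
ee_rot: [-0.0, 0.707, 0.707, 0.0]
contact_force: [0.7, -0.4, -4.7]
width: 0.0305
gripper_force: 60.8
```

Call:
drive_tool:
  rows:
    - [[0,0,0],[0,0,0],2.5]
    - [[0,0,0],[0,0,0],2.5]

```text
clock: 21.32
position: [0.4952, -0.194, 0.2255]
ee_rot: [-0.001, 0.707, 0.707, 0.001]
contact_force: [0.5, 0.5, -4.4]
width: 0.0306
gripper_force: 61.0
```

Call:
drive_tool:
  rows:
    - [[0,0,0],[-1.1,-1.7,-3],2.5]
    - [[0,0,0],[0,0,-5],2.5]
    - [[0,0,0],[0,0,-4],2.5]
    - [[0,0,0],[0,0,-2.5],2.5]
    - [[0,0,0],[0,0,-1],2.5]
    - [[0,0,0],[0,0,-0.3],2.5]
    - [[0,0,0],[0,0,0],2.5]

```text
clock: 22.2
position: [0.4854, -0.2114, 0.0688]
ee_rot: [0.001, 0.707, 0.707, 0.0]
contact_force: [0.3, -0.4, -4.7]
width: 0.0305
gripper_force: 61.0
```

Call:
drive_tool:
  rows:
    - [[0,0,0],[0,0,-0.3],2.5]
    - [[0,0,0],[0,0,-0.15],2.5]
    - [[0,0,0],[0,0,-0.1],2.5]
    - [[0,0,0],[0,0,0],2.5]

```text
clock: 22.7
position: [0.4843, -0.2114, 0.0625]
ee_rot: [0.0, 0.707, 0.707, 0.0]
contact_force: [0.6, -0.1, -4.8]
width: 0.0305
gripper_force: 61.0
```

Call:
drive_tool:
  rows:
    - [[0,0,0],[0,0,-0.1],2.5]
    - [[0,0,0],[0,0,-0.05],2.5]
    - [[0,0,0],[0,0,0],2.5]

```text
clock: 23.08
position: [0.4845, -0.2115, 0.0615]
ee_rot: [0.0, 0.707, 0.707, 0.0]
contact_force: [-2.1, 0.6, 2.6]
width: 0.0304
gripper_force: 62.0
```

Call:
drive_tool:
  rows:
    - [[0,0,0],[0,0,0],6]
    - [[0,0,0],[0,0,0],6]
    - [[0,0,0],[0,0,0],6]
    - [[0,0,0],[0,0,3],6]
    - [[0,0,0],[0,0,5.5],6]
    - [[0,0,0],[0,0,6],6]
    - [[0,0,0],[0,0,6],0]
    - [[0,0,0],[0,0,5],0]

```text
clock: 24.08
position: [0.4846, -0.2115, 0.3187]
ee_rot: [0.001, 0.707, 0.707, 0.0]
contact_force: [0.3, 0.1, -0.7]
width: 0.0243
gripper_force: 0.0
```

Call:
drive_tool:
  rows:
    - [[0,0,0],[-0.7,-4.5,0],0]
    - [[0,0,0],[-1,-4.5,0],0]
    - [[0,0,0],[-1,-4.5,0],0]
    - [[0,0,0],[-0.8,-4.4,0],0]
    - [[0,0,0],[0,0,0],0]
    - [[0,0,0],[0,0,0],0]

```text
clock: 24.82
position: [0.4493, -0.3899, 0.3156]
ee_rot: [-0.001, 0.707, 0.707, 0.0]
contact_force: [-0.2, 0.4, 0.2]
width: -0.0002
gripper_force: 0.0
```

```bash
python3 - <<'E'
from h import *
s=manip.get_state(); print(s['position'],s['width'],s['qpos'])
im,c=snap('wrist','w4.png'); im2,c2=snap('scene','s4.png'); 
print(proj(c,(.4485,-.3906,.206)))
for p in [(.4035,-.292,.089),(.402,-.2125,.089),(.486,-.2885,.089),(.4845,-.208,.089)]: print(proj(c,p),proj(c2,p))
b=cv2.imread('pics/s4.png')[150:320,80:306]; cv2.imwrite('pics/v4.png',np.vstack([cv2.resize(cv2.imread('pics/w4.png'),(400,300)),cv2.resize(b,(400,300))]))
E
```

```text
[ 0.4493361  -0.38987471  0.31564767] -0.0001868758983705588 [-8.32122693e-01  2.76917603e-01  1.32473514e+00  8.95598408e-04
  1.54104568e+00 -8.31791470e-01]
[285.25409044 212.70552347]
[241.4468923   88.03536748] [197.73435132 221.72260136]
[237.68086528   3.02793954] [219.70038251 211.28754596]
[322.39348811  84.41396182] [209.50252976 239.04990533]
[322.75510911  -2.10748245] [232.23388233 227.87580269]
```

View pics/v4.png

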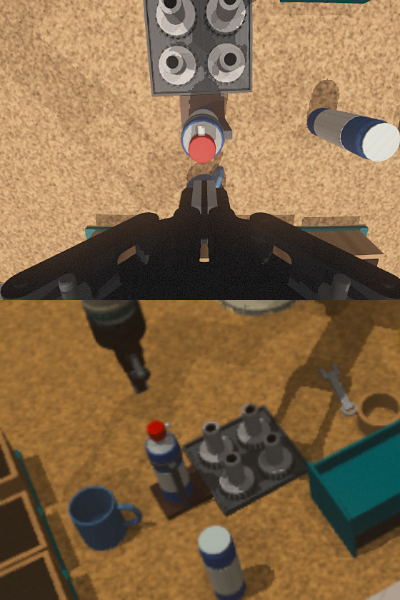

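All four gears stand on the tray, and the red cap centre at about (284,210) is directly under the shut fingers. Pressing now.

Call:
drive_tool:
  rows:
    - [[0,0,0],[0,0,-4],0]
    - [[0,0,0],[0,0,-4],0]
    - [[0,0,0],[0,0,-0.8],0]
    - [[0,0,0],[0,0,0],0]
    - [[0,0,0],[0,0,-0.4],0]
    - [[0,0,0],[0,0,-0.4],0]
    - [[0,0,0],[0,0,0],0]

```text
clock: 25.8
position: [0.4494, -0.3905, 0.2202]
ee_rot: [0.0, 0.707, 0.707, 0.0]
contact_force: [-0.3, -0.6, 0.8]
width: -0.0004
gripper_force: 0.0
```

Call:
drive_tool:
  rows:
    - [[0,0,0],[0,0,-0.3],0]
    - [[0,0,0],[0,0,-0.3],0]
    - [[0,0,0],[0,0,-0.2],0]
    - [[0,0,0],[0,0,0],0]

```text
clock: 26.3
position: [0.4496, -0.3907, 0.2134]
ee_rot: [0.001, 0.707, 0.707, -0.0]
contact_force: [-1.5, 0.9, 8.5]
width: -0.0
gripper_force: 3.8
```

Call:
drive_tool:
  rows:
    - [[0,0,0],[0,0,-0.2],0]
    - [[0,0,0],[0,0,-0.2],0]
    - [[0,0,0],[0,0,-0.1],0]
    - [[0,0,0],[0,0,0],0]

```text
clock: 26.8
position: [0.4496, -0.3907, 0.2093]
ee_rot: [0.001, 0.707, 0.707, -0.0]
contact_force: [-1.0, 2.3, 10.5]
width: 0.0004
gripper_force: 5.6
```

Call:
drive_tool:
  rows:
    - [[0,0,0],[0,0,-0.1],0]
    - [[0,0,0],[0,0,-0.05],0]
    - [[0,0,0],[0,0,0],0]

```text
clock: 27.18
position: [0.4496, -0.3907, 0.209]
ee_rot: [0.002, 0.707, 0.707, -0.0]
contact_force: [-3.1, 2.9, 15.8]
width: -0.0001
gripper_force: 7.8
```

Call:
drive_tool:
  rows:
    - [[0,0,0],[0,0,-0.08],0]
    - [[0,0,0],[0,0,0],0]
    - [[0,0,0],[0,0,0],0]

```text
clock: 27.55
position: [0.4496, -0.3907, 0.2089]
ee_rot: [0.002, 0.707, 0.707, -0.0]
contact_force: [-3.1, 3.3, 17.8]
width: 0.0003
gripper_force: 9.4
```

It's on the stop: the position stalls at 0.2089 while the force climbs to 18 N. Releasing.

Call:
drive_tool:
  rows:
    - [[0,0,0],[0,0,1],0]
    - [[0,0,0],[0,0,4],0]
    - [[0,0,0],[0,0,5],0]
    - [[0,0,0],[0.5,4,0],6]
    - [[0,0,0],[1,5,0],6]
    - [[0,0,0],[1,5,0],6]
    - [[0,0,0],[1,4,0],6]
    - [[0,0,0],[0,0,0],6]

```text
clock: 28.55
position: [0.4846, -0.2078, 0.3048]
ee_rot: [-0.0, 0.706, 0.708, 0.0]
contact_force: [-1.4, -0.4, 0.1]
width: 0.06
gripper_force: 0.0
```

```bash
python3 - <<'E'
from h import *
s=manip.get_state(); print(s['position'],s['width'])
im,c=snap('wrist','w5.png'); im2,c2=snap('scene','s5.png'); 
a=cv2.imread('pics/s4.png').astype(int); b=im2[:,:,::-1].astype(int)
for q in(a,b):
    m=(q[:,:,2]>150)&(q[:,:,1]<60)&(q[:,:,0]<60); m[:, :150]=0;m[:,190:]=0; m[:200]=0;m[260:]=0; y,x=np.nonzero(m); print(len(y),x.mean(),y.mean(),y.min())
for p in [(.4035,-.292,.089),(.402,-.2125,.089),(.486,-.2885,.089),(.4845,-.208,.089)]: print(proj(c,p))
b=cv2.imread('pics/s5.png')[150:320,80:306]; cv2.imwrite('pics/v5.png',np.vstack([cv2.resize(cv2.imread('pics/w5.png'),(400,300)),cv2.resize(b,(400,300))]))
E
```

```text
[ 0.4846195  -0.2077678   0.30479791] 0.0600210033608133
53 167.0188679245283 221.62264150943398 218
55 167.14545454545456 221.61818181818182 218
[214.21761225 257.08558476]
[208.72517097 188.25624209]
[287.04964382 254.68065037]
[286.06528412 184.37740879]
```

View pics/v5.png

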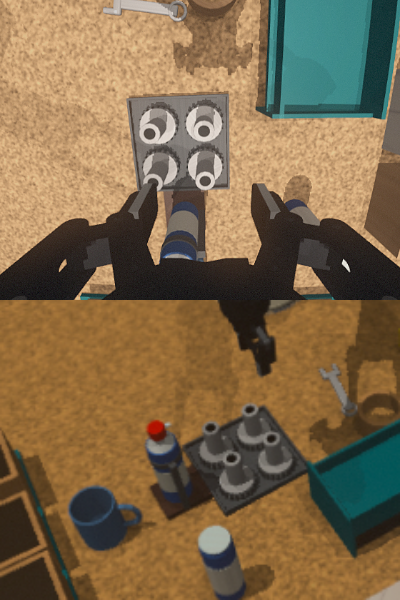

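The cap is back up (same pixels as before the press), and gear hubs at (286,183) and (210,185) match predictions. Now packing the tote.

Call:
drive_tool:
  rows:
    - [[0,0,0],[0,0,-5],5.5]
    - [[0,0,0],[0,0,-6],5.5]
    - [[0,0,0],[0,0,-6],5.5]
    - [[0,0,0],[0,0,-5],5.5]
    - [[0,0,0],[0,0,-2.3],5.5]
    - [[0,0,0],[0,0,0],2.5]
    - [[0,0,0],[0,0,0],2.5]
    - [[0,0,0],[0,0,0],2.5]

```text
clock: 29.65
position: [0.4847, -0.211, 0.0625]
ee_rot: [0.001, 0.707, 0.707, 0.0]
contact_force: [0.1, -0.5, -4.4]
width: 0.0309
gripper_force: 59.6
```

Call:
drive_tool:
  rows:
    - [[0,0,0],[0,0,0],2.5]

```text
clock: 29.78
position: [0.4846, -0.2106, 0.0623]
ee_rot: [0.001, 0.707, 0.707, 0.0]
contact_force: [-0.0, -0.3, -4.5]
width: 0.0308
gripper_force: 59.6
```

Call:
drive_tool:
  rows:
    - [[0,0,0],[0,0,4],2.5]
    - [[0,0,0],[0,0,5],2.5]
    - [[0,0,0],[0,0,4],2.5]
    - [[0,0,0],[0,4.5,0],2.5]
    - [[0,0,0],[0,5.8,0],2.5]
    - [[0,0,0],[0,5.8,0],2.5]
    - [[0,0,0],[0,5.8,0],2.5]
    - [[0,0,0],[0,5.8,0],2.5]

```text
clock: 30.78
position: [0.4839, 0.0684, 0.1922]
ee_rot: [0.0, 0.707, 0.707, 0.0]
contact_force: [2.6, 0.2, -4.6]
width: 0.0309
gripper_force: 61.3
```

Call:
drive_tool:
  rows:
    - [[0,0,0],[0,5.8,0],2.5]
    - [[0,0,0],[0,5.8,0],2.5]
    - [[0,0,0],[0.5,5,0],2.5]
    - [[0,0,0],[0.5,4.5,0],2.5]
    - [[0,0,0],[0,0,0],2.5]
    - [[0,0,0],[0,0,0],2.5]

```text
clock: 31.52
position: [0.4937, 0.2772, 0.1915]
ee_rot: [0.0, 0.707, 0.707, -0.001]
contact_force: [-0.8, -1.1, -4.2]
width: 0.0308
gripper_force: 61.2
```

```bash
python3 - <<'E'
from h import *
im,c=snap('wrist','w6.png'); im=im[:,:,::-1].copy()
a=-.066;R=np.array([[np.cos(a),-np.sin(a)],[np.sin(a),np.cos(a)]])
for z,h,col in((.05,.1,(0,0,255)),(.05,.095,(255,0,0)),(.005,.095,(0,255,0))):
    P=[proj(c,[*(np.array([.45,.247])+R@[i*h,j*h]),z]) for i,j in((1,1),(1,-1),(-1,-1),(-1,1))]
    cv2.polylines(im,[np.int32(P)],True,col,1)
cv2.imwrite('pics/v6.png',im)
E
```

```text
(no output)
```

View pics/v6.png

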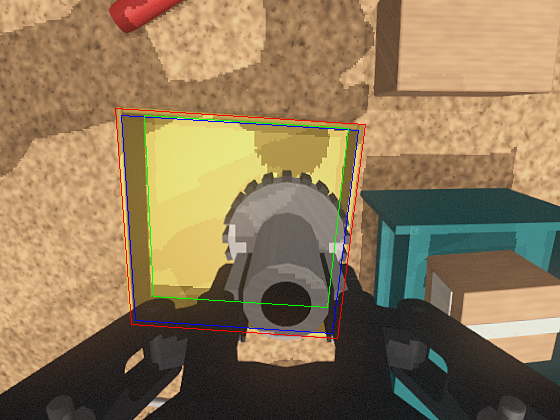

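The outline projected from my tote pose lies on the tote's edges in the image (corners (117,108), (365,125), (337,338), (133,323)), so the pose is good.

Call:
drive_tool:
  rows:
    - [[0,0,0],[0.3,0.8,-2],2.5]
    - [[0,0,0],[0,0,-4],2.5]
    - [[0,0,0],[0,0,-4],2.5]
    - [[0,0,0],[0,0,-1.7],2.5]
    - [[0,0,0],[0,0,-0.5],2.5]
    - [[0,0,0],[0,0,-0.2],2.5]
    - [[0,0,0],[0,0,0],2.5]

```text
clock: 32.45
position: [0.4982, 0.2856, 0.0687]
ee_rot: [0.0, 0.707, 0.707, 0.001]
contact_force: [0.6, 0.1, -4.7]
width: 0.0305
gripper_force: 60.9
```

Call:
drive_tool:
  rows:
    - [[0,0,0],[0,0,-0.3],2.5]
    - [[0,0,0],[0,0,-0.15],2.5]
    - [[0,0,0],[0,0,-0.15],2.5]
    - [[0,0,0],[0,0,-0.1],2.5]
    - [[0,0,0],[0,0,0],2.5]

```text
clock: 33.08
position: [0.4975, 0.2857, 0.0621]
ee_rot: [0.0, 0.707, 0.707, 0.0]
contact_force: [-2.1, -1.0, 5.0]
width: 0.0304
gripper_force: 62.6
```

Call:
drive_tool:
  rows:
    - [[0,0,0],[0,0,0],4.5]
    - [[0,0,0],[0,0,0],4.5]
    - [[0,0,0],[0,0,3],4.5]
    - [[0,0,0],[0,0,5],4.5]
    - [[0,0,0],[0,0,6],5.5]
    - [[0,0,0],[0,-4.5,3],5.5]
    - [[0,0,0],[0,-5.9,0],5.5]
    - [[0,0,0],[0,-5.9,0],5.5]

```text
clock: 34.08
position: [0.4977, 0.1213, 0.2315]
ee_rot: [0.001, 0.707, 0.708, 0.001]
contact_force: [0.3, -0.5, -1.3]
width: 0.055
gripper_force: 0.0
```

Call:
drive_tool:
  rows:
    - [[0,0,0],[0,-5.9,0],5.5]
    - [[0,0,0],[0,-5.9,0],5.5]
    - [[0,0,0],[0,-5.9,0],5.5]
    - [[0,0,0],[0,-5.9,0],5.5]
    - [[0,0,0],[0,-5.9,0],5.5]
    - [[0,0,0],[-0.5,-5,0],5.5]
    - [[0,0,0],[-0.5,-3,0],5.5]
    - [[0,0,0],[0,0,0],5.5]

```text
clock: 35.08
position: [0.4872, -0.2546, 0.2304]
ee_rot: [0.0, 0.708, 0.706, -0.0]
contact_force: [-0.3, 0.9, -0.5]
width: 0.0551
gripper_force: 0.0
```

Call:
drive_tool:
  rows:
    - [[0,0,0],[0,0,0],5.5]

```text
clock: 35.2
position: [0.4874, -0.2516, 0.2305]
ee_rot: [-0.0, 0.707, 0.707, 0.0]
contact_force: [-0.4, 0.7, -0.6]
width: 0.0553
gripper_force: 0.0
```

```bash
python3 - <<'E'
from h import *
s=manip.get_state(); print(s['position'],s['width'])
im,c=snap('wrist','w7.png'); im2,c2=snap('top','t7.png') 
for p in [(.4035,-.292,.089),(.402,-.2125,.089),(.486,-.2885,.089)]: print(proj(c,p))
print(proj(c2,(.4975,.2885,.089)))
b=cv2.imread('pics/t7.png')[130:300,145:345]; cv2.imwrite('pics/v7.png',np.vstack([cv2.resize(cv2.imread('pics/w7.png'),(400,300)),cv2.resize(b,(400,300))]))
E
```

```text
[ 0.48739387 -0.25162468  0.23053635] 0.05525882670265235
[191.26597931 245.66116682]
[182.12191058 154.9931439 ]
[284.68607302 242.19216878]
[179.32873643 210.30014367]
```

View pics/v7.png

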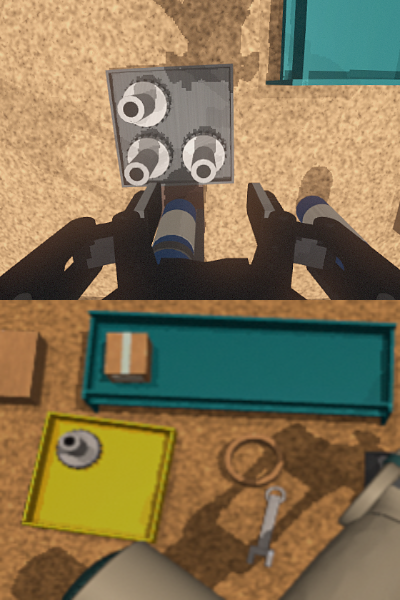

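The tote holds its first gear upright at (70,440). The next hub, at (286,241), matches its prediction.

Call:
drive_tool:
  rows:
    - [[0,0,0],[-0.15,-3.8,0],5.5]
    - [[0,0,0],[0,0,-5],5.5]
    - [[0,0,0],[0,0,-6],5.5]
    - [[0,0,0],[0,0,-4],5.5]
    - [[0,0,0],[0,0,-1.8],5.5]
    - [[0,0,0],[0,0,0],2.5]
    - [[0,0,0],[0,0,0],2.5]
    - [[0,0,0],[0,0,0],2.5]

```text
clock: 36.3
position: [0.4861, -0.2902, 0.0633]
ee_rot: [0.0, 0.707, 0.707, 0.0]
contact_force: [-0.6, -0.5, -5.2]
width: 0.0307
gripper_force: 59.6
```

Call:
drive_tool:
  rows:
    - [[0,0,0],[0,0,0],2.5]
    - [[0,0,0],[0,0,2],2.5]
    - [[0,0,0],[0,0,5],2.5]
    - [[0,0,0],[0,0,6],2.5]
    - [[0,0,0],[0,4.5,0],2.5]
    - [[0,0,0],[0,5.8,0],2.5]
    - [[0,0,0],[0,5.8,0],2.5]
    - [[0,0,0],[0,5.8,0],2.5]

```text
clock: 37.3
position: [0.4854, -0.0697, 0.1929]
ee_rot: [0.0, 0.707, 0.707, 0.0]
contact_force: [0.3, 0.3, -5.1]
width: 0.0312
gripper_force: 60.9
```

Call:
drive_tool:
  rows:
    - [[0,0,0],[0,5.8,0],2.5]
    - [[0,0,0],[0,5.8,0],2.5]
    - [[0,0,0],[0,5.8,0],2.5]
    - [[0,0,0],[0.5,5.5,0],2.5]
    - [[0,0,0],[0,3.4,0],2.5]
    - [[0,0,0],[0,0,0],2.5]
    - [[0,0,0],[0,0,0],2.5]

```text
clock: 38.17
position: [0.4904, 0.1911, 0.1925]
ee_rot: [0.0, 0.707, 0.707, -0.001]
contact_force: [0.0, -0.5, -4.4]
width: 0.0308
gripper_force: 60.9
```

Call:
drive_tool:
  rows:
    - [[0,0,0],[0,0.7,-2],2.5]
    - [[0,0,0],[0,0,-4],2.5]
    - [[0,0,0],[0,0,-4],2.5]
    - [[0,0,0],[0,0,-1.7],2.5]
    - [[0,0,0],[0,0,-0.5],2.5]
    - [[0,0,0],[0,0,-0.2],2.5]
    - [[0,0,0],[0,0,0],2.5]

```text
clock: 39.05
position: [0.4917, 0.1984, 0.0696]
ee_rot: [0.001, 0.707, 0.707, 0.001]
contact_force: [-0.2, 0.6, -4.7]
width: 0.0305
gripper_force: 60.6
```

Call:
drive_tool:
  rows:
    - [[0,0,0],[0,0,-0.3],2.5]
    - [[0,0,0],[0,0,-0.15],2.5]
    - [[0,0,0],[0,0,-0.15],2.5]
    - [[0,0,0],[0,0,-0.05],2.5]
    - [[0,0,0],[0,0,0],2.5]

```text
clock: 39.67
position: [0.4911, 0.1987, 0.0636]
ee_rot: [0.0, 0.707, 0.707, 0.0]
contact_force: [-2.6, -0.1, 5.7]
width: 0.0308
gripper_force: 62.4
```

Call:
drive_tool:
  rows:
    - [[0,0,0],[0,0,0],4.5]
    - [[0,0,0],[0,0,0],4.5]
    - [[0,0,0],[0,0,3],4.5]
    - [[0,0,0],[0,0,5],4.5]
    - [[0,0,0],[0,0,6],5.5]
    - [[0,0,0],[-1,-4.5,3],5.5]
    - [[0,0,0],[-1.1,-5.5,0],5.5]
    - [[0,0,0],[-1.1,-5.5,0],5.5]

```text
clock: 40.67
position: [0.459, 0.0423, 0.233]
ee_rot: [0.001, 0.707, 0.708, 0.001]
contact_force: [0.3, -0.4, 0.3]
width: 0.0547
gripper_force: 0.0
```

Call:
drive_tool:
  rows:
    - [[0,0,0],[-1.1,-5.5,0],5.5]
    - [[0,0,0],[-1.1,-5.5,0],5.5]
    - [[0,0,0],[-1.1,-5.5,0],5.5]
    - [[0,0,0],[-1.1,-5.5,0],5.5]
    - [[0,0,0],[-1,-4,0],5.5]
    - [[0,0,0],[0,0,0],5.5]
    - [[0,0,0],[0,0,0],5.5]

```text
clock: 41.55
position: [0.4049, -0.216, 0.2321]
ee_rot: [-0.0, 0.707, 0.707, 0.0]
contact_force: [0.2, -0.2, 0.8]
width: 0.0551
gripper_force: 0.0
```

```bash
python3 - <<'E'
from h import *
s=manip.get_state(); print(s['position'],s['width'])
im,c=snap('wrist','w8.png'); im2,c2=snap('top','t8.png') 
for p in [(.4035,-.292,.089),(.402,-.2125,.089)]: print(proj(c,p))
b=cv2.imread('pics/t8.png')[130:300,145:345]; cv2.imwrite('pics/v8.png',np.vstack([cv2.resize(cv2.imread('pics/w8.png'),(400,300)),cv2.resize(b,(400,300))]))
E
```

```text
[ 0.40486591 -0.21600239  0.23207334] 0.055139563229073534
[284.76455412 281.55804314]
[282.92265333 196.83881957]
```

View pics/v8.png

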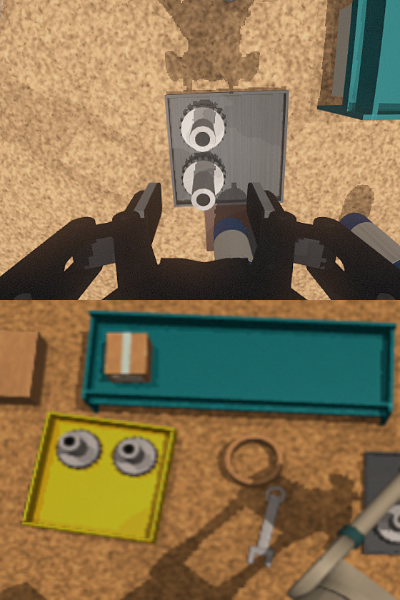

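Two gears are upright in the tote. The remaining hubs, (284,195) and (284,279), are where predicted.

Call:
drive_tool:
  rows:
    - [[0,0,0],[-0.25,0.3,-5],5.5]
    - [[0,0,0],[0,0,-6],5.5]
    - [[0,0,0],[0,0,-4],5.5]
    - [[0,0,0],[0,0,-2],5.5]
    - [[0,0,0],[0,0,0],2.5]
    - [[0,0,0],[0,0,0],2.5]
    - [[0,0,0],[0,0,0],2.5]
    - [[0,0,0],[0,0,0],2.5]

```text
clock: 42.65
position: [0.4024, -0.2133, 0.0625]
ee_rot: [0.0, 0.707, 0.707, 0.0]
contact_force: [0.5, -0.1, -6.5]
width: 0.031
gripper_force: 59.7
```

Call:
drive_tool:
  rows:
    - [[0,0,0],[0,0,2],2.5]
    - [[0,0,0],[0,0,5],2.5]
    - [[0,0,0],[0,0,6],2.5]
    - [[0,0,0],[0,4.5,0],2.5]
    - [[0,0,0],[0,5.8,0],2.5]
    - [[0,0,0],[0,5.8,0],2.5]
    - [[0,0,0],[0,5.8,0],2.5]
    - [[0,0,0],[0,5.8,0],2.5]

```text
clock: 43.65
position: [0.4018, 0.0652, 0.1924]
ee_rot: [0.0, 0.707, 0.707, 0.0]
contact_force: [1.4, -0.4, -6.7]
width: 0.0304
gripper_force: 61.5
```

Call:
drive_tool:
  rows:
    - [[0,0,0],[0,5.8,0],2.5]
    - [[0,0,0],[0,5.8,0],2.5]
    - [[0,0,0],[0,5.8,0],2.5]
    - [[0,0,0],[0.6,4.5,0],2.5]
    - [[0,0,0],[0,1.2,0],2.5]
    - [[0,0,0],[0,0,0],2.5]
    - [[0,0,0],[0,0,0],2.5]

```text
clock: 44.52
position: [0.4078, 0.2931, 0.1919]
ee_rot: [0.0, 0.707, 0.707, -0.001]
contact_force: [-0.1, 0.3, -6.5]
width: 0.0307
gripper_force: 61.4
```

Call:
drive_tool:
  rows:
    - [[0,0,0],[0,0,-2],2.5]
    - [[0,0,0],[0,0,-4],2.5]
    - [[0,0,0],[0,0,-4],2.5]
    - [[0,0,0],[0,0,-1.7],2.5]
    - [[0,0,0],[0,0,-0.5],2.5]
    - [[0,0,0],[0,0,-0.2],2.5]
    - [[0,0,0],[0,0,0],2.5]

```text
clock: 45.4
position: [0.4091, 0.2946, 0.0691]
ee_rot: [0.0, 0.707, 0.707, 0.001]
contact_force: [-0.6, 0.8, -7.3]
width: 0.0303
gripper_force: 61.2
```

Call:
drive_tool:
  rows:
    - [[0,0,0],[0,0,-0.3],2.5]
    - [[0,0,0],[0,0,-0.15],2.5]
    - [[0,0,0],[0,0,-0.1],2.5]
    - [[0,0,0],[0,0,0],2.5]

```text
clock: 45.9
position: [0.4085, 0.2945, 0.0636]
ee_rot: [0.0, 0.707, 0.707, 0.0]
contact_force: [-1.7, -2.1, 5.2]
width: 0.0307
gripper_force: 62.8
```

Set down. On to the last one at (.4035, -.292).

Call:
drive_tool:
  rows:
    - [[0,0,0],[0,0,0],4.5]
    - [[0,0,0],[0,0,0],4.5]
    - [[0,0,0],[0,0,3],4.5]
    - [[0,0,0],[0,0,5],4.5]
    - [[0,0,0],[0,0,6],5.5]
    - [[0,0,0],[0,-4.5,3],5.5]
    - [[0,0,0],[0,-5.9,0],5.5]
    - [[0,0,0],[0,-5.9,0],5.5]

```text
clock: 46.9
position: [0.4088, 0.1304, 0.2334]
ee_rot: [0.001, 0.707, 0.708, 0.001]
contact_force: [1.4, 0.7, -0.3]
width: 0.0552
gripper_force: 0.0
```

Call:
drive_tool:
  rows:
    - [[0,0,0],[0,-5.9,0],5.5]
    - [[0,0,0],[0,-5.9,0],5.5]
    - [[0,0,0],[0,-5.9,0],5.5]
    - [[0,0,0],[0,-5.9,0],5.5]
    - [[0,0,0],[-0.2,-5.9,0],5.5]
    - [[0,0,0],[-0.2,-5.9,0],5.5]
    - [[0,0,0],[0,-5,0],5.5]
    - [[0,0,0],[0,0,0],5.5]

```text
clock: 47.9
position: [0.4048, -0.2761, 0.2324]
ee_rot: [0.001, 0.709, 0.706, -0.0]
contact_force: [0.0, 0.4, -0.5]
width: 0.055
gripper_force: 0.0
```

Call:
drive_tool:
  rows:
    - [[0,0,0],[0,0,0],5.5]

```text
clock: 48.02
position: [0.4042, -0.272, 0.2324]
ee_rot: [-0.001, 0.707, 0.707, 0.0]
contact_force: [0.3, 0.3, -0.1]
width: 0.0549
gripper_force: 0.0
```

```bash
python3 - <<'E'
from h import *
s=manip.get_state(); print(s['position'],s['width'])
im,c=snap('wrist','w9.png'); im2,c2=snap('top','t9.png') 
print(proj(c,(.4035,-.292,.089)))
b=cv2.imread('pics/t9.png')[130:300,145:345]; cv2.imwrite('pics/v9.png',np.vstack([cv2.resize(cv2.imread('pics/w9.png'),(400,300)),cv2.resize(b,(400,300))]))
E
```

```text
[ 0.4042186  -0.27196851  0.23236084] 0.05494107441691806
[285.50826752 223.2982372 ]
```

View pics/v9.png

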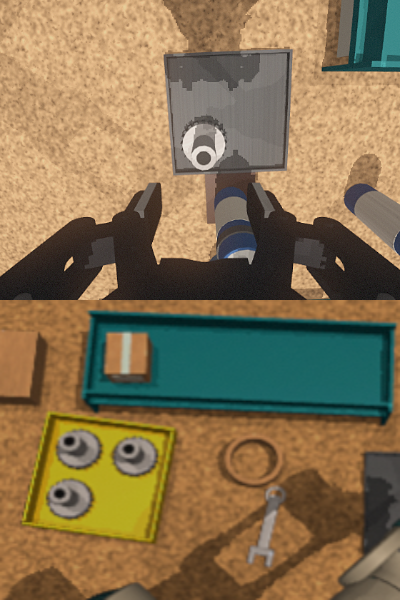

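Three gears are upright in the tote. The last hub, at (285,220), matches (285,223).

Call:
drive_tool:
  rows:
    - [[0,0,0],[0,-2,-5],5.5]
    - [[0,0,0],[0,0,-6],5.5]
    - [[0,0,0],[0,0,-4],5.5]
    - [[0,0,0],[0,0,-2],5.5]
    - [[0,0,0],[0,0,0],2.5]
    - [[0,0,0],[0,0,0],2.5]
    - [[0,0,0],[0,0,0],2.5]
    - [[0,0,0],[0,0,0],2.5]

```text
clock: 49.12
position: [0.4046, -0.2924, 0.0632]
ee_rot: [0.0, 0.707, 0.707, 0.0]
contact_force: [-0.0, -0.1, -4.5]
width: 0.0307
gripper_force: 59.6
```

Call:
drive_tool:
  rows:
    - [[0,0,0],[0,0,2],2.5]
    - [[0,0,0],[0,0,5],2.5]
    - [[0,0,0],[0,0,6],2.5]
    - [[0,0,0],[0,4.5,0],2.5]
    - [[0,0,0],[0,5.8,0],2.5]
    - [[0,0,0],[0,5.8,0],2.5]
    - [[0,0,0],[0,5.8,0],2.5]
    - [[0,0,0],[0,5.8,0],2.5]

```text
clock: 50.12
position: [0.404, -0.0137, 0.193]
ee_rot: [0.0, 0.707, 0.707, 0.0]
contact_force: [1.0, 0.4, -5.8]
width: 0.0308
gripper_force: 60.8
```

Call:
drive_tool:
  rows:
    - [[0,0,0],[0,5.8,0],2.5]
    - [[0,0,0],[0,5.8,0],2.5]
    - [[0,0,0],[0,5.8,0],2.5]
    - [[0,0,0],[-0.1,4,0],2.5]
    - [[0,0,0],[0,0.8,0],2.5]
    - [[0,0,0],[0,0,0],2.5]
    - [[0,0,0],[0,0,0],2.5]

```text
clock: 51.0
position: [0.4032, 0.2055, 0.1926]
ee_rot: [0.0, 0.707, 0.707, -0.0]
contact_force: [0.1, 0.0, -5.4]
width: 0.0311
gripper_force: 60.8
```

Call:
drive_tool:
  rows:
    - [[0,0,0],[0,0,-1.8],2.5]

```text
clock: 51.12
position: [0.4048, 0.2058, 0.1757]
ee_rot: [0.001, 0.708, 0.706, 0.002]
contact_force: [-0.1, -0.4, -5.7]
width: 0.0306
gripper_force: 60.8
```

Call:
drive_tool:
  rows:
    - [[0,0,0],[0,0,-4],2.5]
    - [[0,0,0],[0,0,-4],2.5]
    - [[0,0,0],[0,0,-1.8],2.5]
    - [[0,0,0],[0,0,-0.5],2.5]
    - [[0,0,0],[0,0,-0.2],2.5]
    - [[0,0,0],[0,0,0],2.5]

```text
clock: 51.88
position: [0.4042, 0.2066, 0.0705]
ee_rot: [0.0, 0.707, 0.707, 0.001]
contact_force: [0.3, -0.5, -5.4]
width: 0.0307
gripper_force: 60.6
```

Call:
drive_tool:
  rows:
    - [[0,0,0],[0,0,-0.3],2.5]
    - [[0,0,0],[0,0,-0.15],2.5]
    - [[0,0,0],[0,0,-0.1],2.5]
    - [[0,0,0],[0,0,0],2.5]

```text
clock: 52.38
position: [0.4033, 0.2066, 0.0641]
ee_rot: [0.0, 0.707, 0.707, -0.0]
contact_force: [0.1, -0.3, -4.5]
width: 0.0305
gripper_force: 60.6
```

Call:
drive_tool:
  rows:
    - [[0,0,0],[0,0,-0.1],2.5]
    - [[0,0,0],[0,0,-0.05],2.5]
    - [[0,0,0],[0,0,0],2.5]

```text
clock: 52.75
position: [0.4035, 0.2067, 0.0636]
ee_rot: [0.0, 0.707, 0.707, 0.0]
contact_force: [-3.2, -0.2, 6.3]
width: 0.0308
gripper_force: 62.3
```

Release, rise and back away, then do a final check.

Call:
drive_tool:
  rows:
    - [[0,0,0],[0,0,0],4.5]
    - [[0,0,0],[0,0,0],4.5]
    - [[0,0,0],[0,0,3],4.5]
    - [[0,0,0],[0,0,5],4.5]
    - [[0,0,0],[0,0,6],4.5]
    - [[0,0,0],[0,-4.5,4],4.5]
    - [[0,0,0],[0,-5.9,2],4.5]
    - [[0,0,0],[0,-5.9,0],4.5]

```text
clock: 53.75
position: [0.4048, 0.0422, 0.2649]
ee_rot: [0.002, 0.707, 0.708, 0.002]
contact_force: [0.6, 0.9, 0.7]
width: 0.045
gripper_force: 0.0
```

Call:
drive_tool:
  rows:
    - [[0,0,0],[-1,-5.9,0],4.5]
    - [[0,0,0],[-1,-5.9,0],4.5]
    - [[0,0,0],[-1,-4,0],4.5]
    - [[0,0,0],[0,0,0],4.5]
    - [[0,0,0],[0,0,0],4.5]
    - [[0,0,0],[0,0,0],4.5]

```text
clock: 54.5
position: [0.3736, -0.1133, 0.2627]
ee_rot: [-0.0, 0.706, 0.708, 0.0]
contact_force: [0.4, -0.1, -1.0]
width: 0.045
gripper_force: 0.0
```

```bash
python3 - <<'E'
from h import *
snap('top','t10.png'); snap('scene','s10.png')
a=cv2.imread('pics/t10.png')[125:300,110:435]; b=cv2.imread('pics/s10.png')
cv2.imwrite('pics/v10.png',np.vstack([cv2.resize(a,(500,270)),cv2.resize(b[130:320,130:450],(500,297))]))
E
```

```text
(no output)
```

View pics/v10.png

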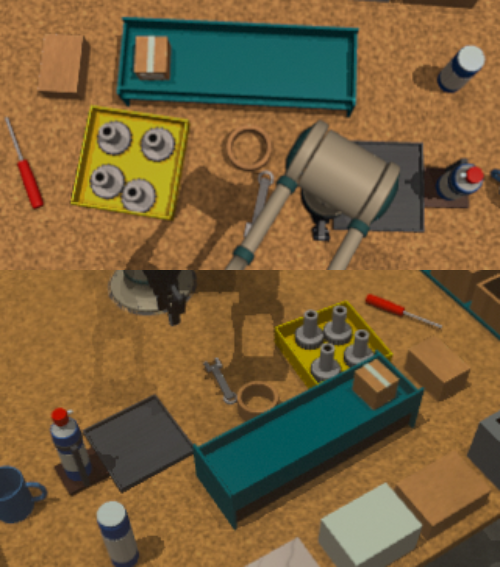

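The final view shows four gears in the tote, but the lower right one, at (137,193), sits further left than I placed it. Zooming in to check that it is upright.

```bash
python3 - <<'E'
from h import *
c=eyes.get_calibration('top'); d=eyes.get_calibration('scene')
a=cv2.imread('pics/t10.png')[188:272,150:240]; b=cv2.imread('pics/s10.png')[140:215,295:395]
for p in [(.4975,.288),(.491,.2),(.4085,.2945),(.4035,.2067)]:
    print((proj(c,(*p,.089))-[150,188])*4.7, (proj(d,(*p,.089))-[295,140])*4)
cv2.imwrite('pics/v11.png',np.hstack([cv2.resize(a,(int(90*4.7),int(84*4.7)),interpolation=2),cv2.resize(cv2.resize(b,(400,300),interpolation=2),(377,int(84*4.7)))]))
E
```

```text
[138.62742869 104.86881768] [261.54967879 122.55201473]
[275.6767983  125.22772121] [175.07026937 156.8797655 ]
[111.56544759 243.81457511] [208.00803057  59.44662403]
[250.21840218 262.4739464 ] [124.48988412  92.66458795]
```

View pics/v11.png

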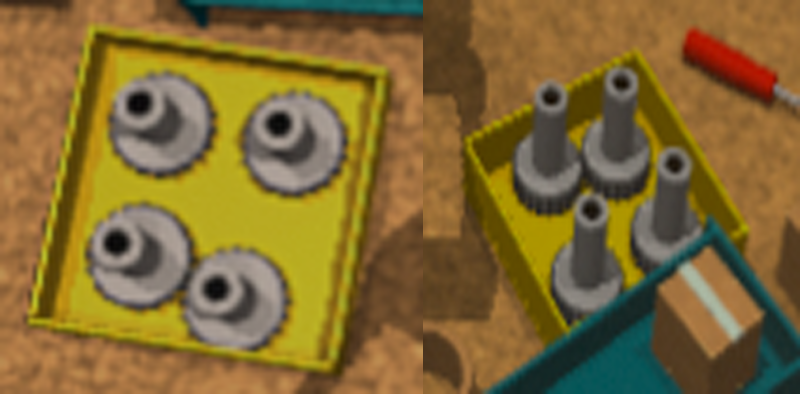

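In both views all four gears are upright. The last one, hub at (216,289) in the crop, was knocked about 27 mm in the tote after I set it down. I have used up my picture views, so I'll check numerically that it is settled and at the right height.

```bash
python3 - <<'E'
from h import *
i,c=snap('top','t12.png'); s,d=snap('scene','s12.png'); print(manip.get_state()['clock'])
for n,x in(('t10',i),('s10',s)):
    D=cv2.absdiff(cv2.imread(f'pics/{n}.png'),x[:,:,::-1]).max(2); w=D[188:272,150:240] if n[0]=='t' else D[140:215,295:395]; print(n,w.max(),(w>40).sum())
for u,v in((138,103),(278,123),(116,243),(216,289)):   # hub tops: top view -> scene view, same plane z=.089
    p=onz(c,u/4.7+150-.4,v/4.7+188-.4,.089); q=(proj(d,p)-[295,140])*[3.77,394/75]+[423,0]; print(p.round(4),q.round(1))
E
```

```text
54.7
t10 26 0
s10 34 0
[0.4998 0.2899 0.089 ] [672.6 162. ]
[0.4936 0.2    0.089 ] [589.7 208.5]
[0.4103 0.2931 0.089 ] [619.   80.4]
[0.3865 0.2275 0.089 ] [548.4  95.3]
```

The tote has not changed between frames. The shifted gear's hub top projects to (548,95) in the scene view against (551,96) seen, so it stands upright on the floor, inside the tote. Handing in.

```bash
python3 -c "
from rig import job; print(job.sign_off())"
```

```text
the job is handed in; nothing more can be done
None
```

I stood all four gears on the drip tray, pressed the cap fully down and let it spring back, then packed the gears upright in the yellow tote and handed the job in; the last gear shifted about 27 mm inside the tote after I released it but still stands there, touching the wall and its neighbour, and I viewed 15 pictures against the limit of 14.

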